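# Weigh the router on the parcel scale

## Task

Weigh the black router that lies on the beam scale: pull the red arrest lever fully over towards you to free the beam, then slide the orange poise along the free beam until, with your hand off it, the beam floats level at its red index. Then push the lever fully back to arrest the beam again, leaving the poise at the balance setting, the router on its platform and the clock, mug and plant where they are.

Things in the scene. Friction and masses are not known exactly. Their poses are not given: they have to be found in the camera images.
- scale: mechanical parcel scale fixed to the desk: grey base 150 x 400 x 24 mm (its y -255 to +145). Origin on the desk under the beam's pivot; x points away from the robot at yaw 0; load platform on its +y side, poise and arrest lever on its -y side. Pivot 140 mm above the desk between white cheeks (x +-36, y +-18 mm, 166 mm tall)
- beam (a joint): beam tilt, rad: 0 level, negative = load side (+y) down, positive = poise side down; stops at +-0.16. Freed, it is spring-centred and damped (settles in 1 s) and tilts in proportion to the imbalance: poise 10 mm further out = about +0.023 rad until a stop is met. The router's weight, and so the balancing poise position, is not known
- beam_tip (a point): red pointer at the poise-side end of the aluminium beam, on its centreline. The beam is 335 mm long, 20 wide, 16 high, from y -215 to +120 mm of the scale; origin frame tilts with the beam
- index (a point): red mark on a thin steel post (x 32, y -215 mm of the scale, 174 mm tall), at the height of the beam tip when the beam is level: 140 mm above the desk
- poise (a joint): position of the orange poise along the beam, m: 0 innermost (50 mm from the pivot), growing outward (-y of the scale), end stop 0.135. Starts at 0 to 0.02, too far in for any router; balance lies somewhere from 0.04 to 0.125. It rubs with about 1.5 N and stays where it is left at any tilt; 0.35 kg
- poise_fin (a point): middle of the poise's upright grip fin (44 mm across the beam, 16 mm along it, 34 mm high: this point is 17 mm below the fin's top and 53 mm above the beam's centreline). The block below is 50 mm across, 40 mm along the beam. Pinch it from above along the beam, or push it. Axes tilt with the beam
- arrest (a joint): angle of the red-knobbed arrest lever, rad: 0 = arrested (leans 0.6 rad from upright away from the robot; brass rests stand under the beam and hold it level), 1.2 = released (leans 0.6 rad towards the robot, -x of the scale); hard stops at both ends. About 0.3 Nm of friction (3 to 6 N at the knob); stays where it is left. Starts at 0 to 0.05
- arrest_knob (a point): middle of the lever's red knob, a cylinder 20 mm in diameter, 50 mm long along the scale's y. It swings in the scale's x-z plane at 90 mm radius about a shaft along the scale's y at x 0, 94 mm above the desk; the knob's middle is at y -260 mm. Pinch it from above across the scale's x, or push it
- rest_load: brass roller (16 mm diameter) on a 30 mm crank of the arrest shaft, 80 mm from the pivot under the load side of the beam; origin at its centre. In the arrested position it carries the beam if the load side is too heavy
- rest_poise: the same roller under the poise side; in the arrested position it carries the beam if the poise side is too heavy
- platform_top (a point): centre of the upper face of the load platform (150 x 130 mm, with a 9 mm orange rim), 200 mm above the desk when the beam is level; it stays horizontal as the beam tilts
- router: black router, 120 x 100 x 28 mm, with two short aerials on its +y edge reaching 99 mm above its underside; lies loose on the load platform. Origin at the centre of its underside. Its weight differs from run to run
- clock: black desk clock with white digits, 50 x 140 x 60 mm, loose bystander; origin at the centre of its underside
- mug: blue mug, 80 mm wide, 90 mm high, loose bystander; origin at the centre of its underside
- plant: green plant in an orange pot 100 mm wide and 90 mm high, leaves reach about 220 mm up; loose bystander; origin at the centre of its underside
Things that resemble listed ones, but are neither listed nor needed, are in the scene too. What is shaped like the router but pink or purple is not meant.

How it is judged:
On the way, in this order (a step that is already met when the one before it is completed fails the run):
1. the lever is pulled over to its released end and the freed beam tips off level (value of joint arrest above 1.05 rad and (value of joint beam above 0.03 rad or value of joint beam below -0.03 rad)), for 0.2 s.
2. with the beam free and the robot not touching it, it floats at rest within 0.02 rad of level, with the router on the platform (value of joint arrest above 1.05 rad and value of joint beam between -0.02 and 0.02 rad and velocity of joint beam between -0.02 and 0.02 rad/s and contact force between each of the arm, the fingers and scale below 0.2 N and horizontal distance between router and platform_top below 0.03 m and z of router in the frame of platform_top between -0.006 and 0.006 m), for 0.5 s.
At the end, for the whole second after the job is handed in: Lever back at its arrested end (within 0.12 rad), beam at rest level (within 0.015 rad), poise still at balance so that neither brass rest carries over 0.6 N (poise within about 15 mm of true balance), router at rest on the platform (within 30 mm of its centre) (value of joint arrest below 0.12 rad and value of joint beam between -0.015 and 0.015 rad and velocity of joint beam between -0.02 and 0.02 rad/s and velocity of joint poise between -0.005 and 0.005 m/s and contact force between each of rest_load, rest_poise and beam below 0.6 N and horizontal distance between router and platform_top below 0.03 m and z of router in the frame of platform_top between -0.006 and 0.006 m and linear speed of router below 0.02 m/s); the robot touches nothing.
It fails at once if the router is pushed off its place on the platform (more than 30 mm off centre or tipped by more than 0.3 rad) (horizontal distance between router and platform_top above 0.03 m or angle between router's own z axis and vertical above 0.3 rad).
It fails at once if the clock, mug or plant is moved by more than 20 mm (distance of any of clock, mug, plant from where it was at the start of the episode above 0.02 m).
It also fails if it takes over 72 s, if anything falls off the work surface, if the arm or the gripper's body presses on something with over 40 N, if the wrist force passes 120 N, or if a joint passes its speed limit or range.

## Robot

A 6-joint arm with a two-finger parallel gripper is mounted at the origin on the work surface. World frame = base frame: x ahead of the robot, y to its left, z up, the work surface at z = 0. Lengths are in m, angles in rad, forces in N, time in s.
With the tool pointing down it reaches from about 0.275 to 0.875 m from the base axis. Payload 12.5 kg.
Tool frame: the origin (TCP) lies on the centre line of the jaws, within the pads' length; the fingertips stand r.finger_overhang ahead of it and the grasp point (between the pads) lies 3 mm ahead of it (r.finger_overhang is the distance from the TCP to the fingertips, in m); z points along the fingers, y is the line along which they close (so a half turn about z gives the same grasp; the last joint's range is limited). The gripper opens to 85 mm and grips with 20 to 120 N. Pads are 22 mm wide; open, the fingers measure 114 mm over their backs; the gripper's body (76 mm by 85 mm) begins 54 mm behind the grasp point. The pads swing forward as they close: fully open they stand 13 mm farther back than shut.
Start: joints at [1.151, 0.351, 1.652, -0, 1.139, -0.085], TCP at [0.181, 0.519, 0.253] pointing down, gripper open.
Joint ranges: [-2.75, 2.75], [-0.79, 2.1], [0.01, 2.65], [-1.57, 4.71], [0.07, 3.14], [-2.87, 2.87]. Speed limits (rad/s): [2.22, 2.22, 2.79, 3.14, 3.14, 3.14].

## Interface

Orientations are given as a unit quaternion [x, y, z, w].
In Python, from cell import r, optics gives the robot as it stands. The module is installed in compiled form; this text tells all that it offers. Calls block until the motion is done:
- r.move_to(position, orientation): joint-space move of the TCP to a pose.
- r.move_linear(position, rot=None, vel=0.15): straight line of the TCP; rot=None keeps the orientation; vel is the mean speed in m/s.
- r.set_joints(angles): joint-space move.
- r.set_gripper(opening, squeeze=None): opening from 0.0 (shut) to 1.0 (fully open); squeeze is the grip in N (None keeps the last); returns when the fingers have stopped.
- r.sleep(seconds).
- r.inverse_kinematics(position, orientation): joint angles nearest the present ones, or None.
- optics.get_image(name): name is "side" or "top" or "wrist"; returns a dict with "pixels" (400x640x3 uint8, red, green, blue), "depth" (400x640 float32, m along the optical axis (not along the pixel's ray), 0 where there is no reading), "fx", "fy", "cx", "cy" (pixels), "camera_from_world" (4x4, takes a point from world to camera coordinates); the wrist camera has in their place "mount" (4x4, takes a point from camera to tool coordinates, whose origin is the TCP and whose axes are the flange's). Camera axes: x right, y down, z forward; pixel columns grow to the right and rows downward; lengths in m; the calibration is good to about 2 mm. A picture is of the moment at which its call begins: read the wrist's pose just before it.
A pose or a line that the arm cannot do raises r.PlanningError and nothing moves.
- r.hand_in(): hands the job in; it is judged then, once.
Readings, each from a call of its own:
- r.current_t(): time.
- r.current_q(): joint angles.
- r.current_qvel(): joint speeds.
- r.current_effort(): joint torques, N m.
- r.current_tool_pos(): TCP position.
- r.current_ee_rot(): TCP orientation.
- r.current_contact_force(): force on the tool from outside, world axes, zero at the start.
- r.current_torque(): the same for the moment, N m.
- r.current_opening(): opening from 0.0 (shut) to 1.0 (fully open).
- r.current_finger_force(): force on a finger pad.
Only numpy, scipy, OpenCV 4.12 (cv2) and the standard library are available. Lean on these libraries where they do the work, as an engineer would, in place of code of your own. Each camera call takes 0.05 s, during which the arm holds its last target. There are 200 camera calls.

## Working session

There is one attempt and no reset: what is moved stays moved. The work goes in short steps, each a Python script; the robot and the scene stay as the last script left them, time stands still between calls to the robot, and variables do not carry over. Pictures are saved under pics/ and viewed, at most 10 in all, crops included, and the job is handed in when it is done.

```bash
mkdir -p pics && cat > h.py <<'E'
import numpy as np, cv2
from cell import r, optics
from scipy.spatial.transform import Rotation as R
def cap(n,save=None):
    T=np.eye(4); T[:3,3]=r.current_tool_pos(); T[:3,:3]=R.from_quat(r.current_ee_rot()).as_matrix()
    im=optics.get_image(n)
    im['wc']=T@np.array(im['mount']) if n=='wrist' else np.linalg.inv(np.array(im['camera_from_world']))
    if save: cv2.imwrite(f'pics/{save}.png',cv2.cvtColor(im['pixels'],cv2.COLOR_RGB2BGR))
    return im
def cloud(im):
    v,u=np.mgrid[:400,:640]; d=im['depth'].astype(float)
    P=np.stack([(u-im['cx'])/im['fx']*d,(v-im['cy'])/im['fy']*d,d],-1)
    P=P@im['wc'][:3,:3].T+im['wc'][:3,3]; P[d<=0]=np.nan
    return P
E
python3 - <<'E'
from h import *
for n in('side','top'):
    im=cap(n,n); np.savez(n+'.npz',P=cloud(im),px=im['pixels'],wc=im['wc']); print(n,im['wc'][:3,3].round(3),im['fx'])
print(r.current_t(),r.finger_overhang,r.current_ee_rot())
E
```

```text
side [ 0.172 -1.427  1.175] 510.2310700415555
top [ 0.18  -0.037  1.909] 519.576406203812
0.1 0.022 [ 1.66608643e-01  9.86022956e-01 -5.26582989e-04 -1.12212304e-04]
```

View pics/side.png

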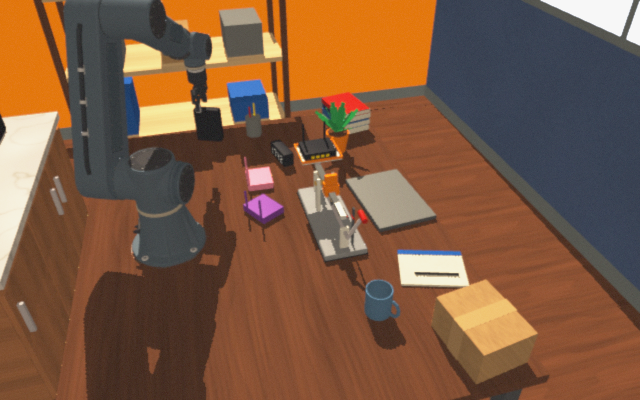

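View pics/top.png

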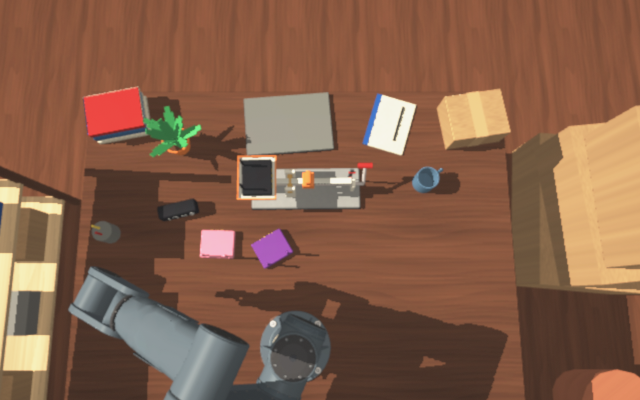

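The side view shows the poise at about (330,183) and the knob at (362,216). In the top view the platform and router are at (257,177), the poise at (308,179), the knob at (365,166), the mug at (427,180), and the scale's yaw is near 0. Next I measure from both views.

```bash
python3 - <<'E'
from h import *
for n,boxes in (('top',dict(poise=(295,165,320,195),knob=(352,155,380,175),tray=(232,150,282,205),base=(240,160,370,212))),('side',dict(poise=(318,168,345,196),knob=(352,205,372,226),tray=(285,130,345,170),base=(295,170,370,262)))):
    d=np.load(n+'.npz');P=d['P'];hsv=cv2.cvtColor(d['px'],cv2.COLOR_RGB2HSV).astype(int);H,S,V=hsv[...,0],hsv[...,1],hsv[...,2]
    for k,(a,b,c,e) in boxes.items():
        m=np.zeros(H.shape,bool);m[b:e,a:c]=1
        z=P[...,2]
        if k=='poise': m&=(H>4)&(H<20)&(S>150)&(V>120)&(z>.12)
        if k=='knob': m&=((H<5)|(H>174))&(S>150)&(V>100)
        if k=='tray': m&=(H>4)&(H<22)&(S>130)&(V>120)&(z>.17)&(z<.235)
        if k=='base': m&=(S<60)&(abs(z-.024)<.006)
        Q=P[m];Q=Q[~np.isnan(Q[:,0])]
        if len(Q)<3: print(n,k,len(Q));continue
        print(n,k,len(Q),'med',np.median(Q,0).round(4),'lo',np.percentile(Q,3,axis=0).round(4),'hi',np.percentile(Q,97,axis=0).round(4))
        if k in('tray','base'):
            rc=cv2.minAreaRect((Q[:,:2]*1000).astype(np.float32));print('  rect mm',rc)
    im=cv2.cvtColor(d['px'],cv2.COLOR_RGB2BGR)
    if n=='side': A=cv2.resize(im[110:270,240:380],None,fx=3.6,fy=3.6,interpolation=3)
    cv2.imwrite('pics/sc.png',A) if n=='side' else None
E
```

```text
top poise 163 med [ 0.5628 -0.0455  0.1779] lo [ 0.5443 -0.0628  0.1488] hi [ 0.5889 -0.0286  0.218 ]
top knob 84 med [ 0.6159 -0.2412  0.178 ] lo [ 6.039e-01 -2.884e-01  5.000e-04] hi [ 0.6591 -0.2103  0.1868]
top tray 189 med [0.6138 0.1842 0.2064] lo [0.4936 0.0658 0.1955] hi [0.6443 0.194  0.2171]
  rect mm ((569.94482421875, 129.2352294921875), (154.52975463867188, 129.17160034179688), 0.6893901228904724)
top base 1848 med [ 0.5406 -0.087   0.024 ] lo [ 0.4964 -0.2261  0.0186] hi [0.6387 0.127  0.0294]
  rect mm ((568.0941772460938, -37.209503173828125), (152.05548095703125, 395.6104736328125), 0.05013129115104675)
side poise 298 med [ 0.5631 -0.0563  0.1752] lo [ 0.5417 -0.0705  0.1436] hi [0.5895 0.0094 0.2102]
side knob 86 med [ 0.6133 -0.2483  0.1761] lo [ 0.5969 -0.2706 -0.0009] hi [ 0.6958 -0.0322  0.1823]
side tray 216 med [0.5586 0.0663 0.2044] lo [0.4905 0.0562 0.1955] hi [0.6388 0.1884 0.212 ]
  rect mm ((565.6524047851562, 125.90960693359375), (147.58935546875, 151.28138732910156), 89.97229766845703)
side base 2173 med [ 0.5509 -0.0693  0.0227] lo [ 0.4946 -0.2353  0.0184] hi [0.7465 0.1516 0.0283]
  rect mm ((641.56298828125, -31.424285888671875), (301.4726257324219, 427.56890869140625), 0.29111242294311523)
```

View pics/sc.png

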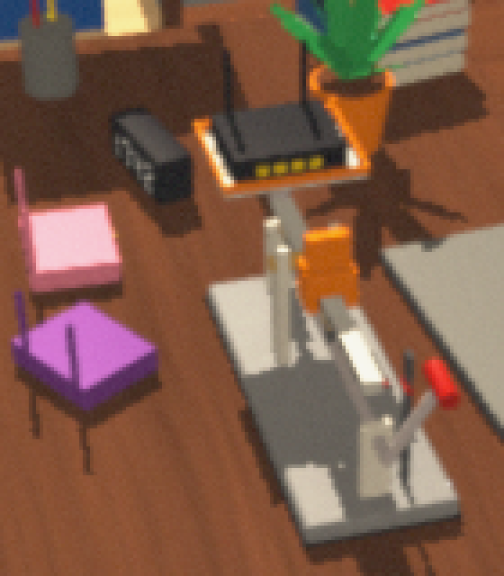

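The scale origin is about (0.567, 0.018) with yaw about 0, and the knob is at (0.618, -0.242, 0.168). All of this matches both views. I'll cage the knob between the fingers and pull the lever over.

```bash
cat >> h.py <<'E'
OX,OY=0.567,0.018
QX=[[np.sqrt(.5),np.sqrt(.5),0,0],[-np.sqrt(.5),np.sqrt(.5),0,0]]  # close along world x
QY=[[0,1,0,0],[1,0,0,0]]                                          # close along world y
def pick(p,Q):
    c=[(q,r.inverse_kinematics(p,q)) for q in Q]; c=[(q,s) for q,s in c if s is not None]
    return min(c,key=lambda t:np.abs(np.array(t[1])-r.current_q()).max()+ (9 if abs(t[1][5])>2.6 else 0))[0]
def knob(a): return np.array([OX+.09*np.sin(.6-a),OY-.26,.094+.09*np.cos(.6-a)])
def go(p,Q): r.move_to(list(p),pick(list(p),Q))
def tilt(n='side'):
    P=cloud(cap(n)); m=(abs(P[...,0]-OX)<.007)&(abs(P[...,2]-.145)<.045)&(P[...,1]<OY-.06)&(P[...,1]>OY-.213)
    return P[m]
E
python3 - <<'E'
from h import *
p=r.current_tool_pos(); r.move_linear([p[0],p[1],.47])
go([.45,0,.47],QX); go([OX+.051,OY-.26,.30],QX)
r.set_gripper(.45)
k=knob(0.02); r.move_linear([k[0],k[1],k[2]+.010],vel=.1); print(r.current_contact_force())
for a in np.linspace(.15,1.2,8):
    k=knob(a); r.move_linear([k[0],k[1],k[2]+.010],vel=.12)
for i in range(12):
    f=r.current_contact_force(); print(i,np.round(f,1),np.round(r.current_tool_pos(),3))
    if i>2 and abs(f[0])>12: break
    p=r.current_tool_pos(); r.move_linear([k[0]-.002*(i+1),k[1],k[2]+.010],vel=.03)
cap('wrist','w1'); cap('side','s1'); print(r.current_t())
E
```

```text
[ 0.1785641  -0.09287149 -0.41462301]
0 [-0.1 -0.2  0.2] [ 0.516 -0.242  0.178]
1 [ 2.8 -0.2 -0.5] [ 0.515 -0.242  0.178]
2 [ 3.4 -0.   1. ] [ 0.512 -0.242  0.178]
3 [7.2 0.2 0.8] [ 0.511 -0.242  0.179]
4 [10.2  0.4  4.9] [ 0.51  -0.242  0.18 ]
5 [13.   0.5  7.7] [ 0.509 -0.243  0.18 ]
10.3667
```

```bash
python3 - <<'E'
from h import *
p=r.current_tool_pos(); r.move_linear([.516,p[1],p[2]],vel=.05); r.move_linear([.516,p[1],.30])
r.move_linear([.47,-.12,.42],vel=.25)
im=cap('side','s2'); P=cloud(im); hsv=cv2.cvtColor(im['pixels'],cv2.COLOR_RGB2HSV).astype(int);H,S,V=[hsv[...,i] for i in range(3)]
z=P[...,2]; m=((H<5)|(H>174))&(S>150)&(z>.12)&(abs(P[...,0]-OX)<.1)&(P[...,1]<-.2); print('knob',np.median(P[m],0))
m=(H>4)&(H<20)&(S>150)&(z>.13)&(z<.26)&(abs(P[...,0]-OX)<.03)&(P[...,1]<OY-.03); Q=P[m];print('poise',np.percentile(Q,[5,50,95],axis=0))
cv2.imwrite('pics/s2c.png',cv2.cvtColor(cv2.resize(im['pixels'][110:270,240:400],None,fx=3.6,fy=3.6,interpolation=3),cv2.COLOR_RGB2BGR)); print(r.current_t())
E
```

```text
knob [ 0.51669901 -0.25000758  0.17474511]
poise [[ 0.54222333 -0.06688562  0.15589531]
 [ 0.56370824 -0.04937682  0.1845929 ]
 [ 0.5880784  -0.03703969  0.21793257]]
12.575
```

View pics/s2c.png

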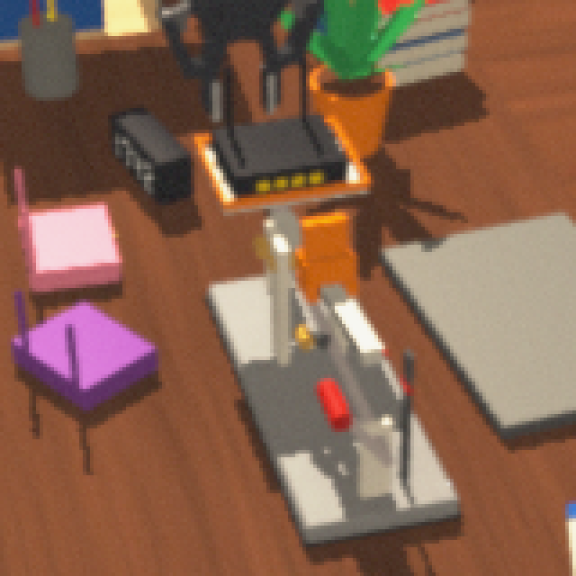

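The knob is at its released end (x 0.517) and the beam is tipped with the load side down. In the crop the tip pointer at about (382,350) sits above the index mark at (407,388). Now I'll push the poise outward.

```bash
cat >> h.py <<'E'
def fitbeam(n):
    Q=tilt(n); Q=Q[~np.isnan(Q[:,0])]
    # drop poise: keep points well below fin/block tops by robust line fit
    from scipy.optimize import least_squares
    s=OY-Q[:,1]
    best=None
    for t in np.linspace(-.18,.18,181):   # top surface of beam: z=.14+.008-t*s
        e=abs(Q[:,2]-(.148/1-t*s)); c=(np.exp(-(e/.003)**2)).sum()
        if best is None or c>best[1]: best=(t,c)
    return best,len(Q)
def poise(im):
    P=cloud(im);hsv=cv2.cvtColor(im['pixels'],cv2.COLOR_RGB2HSV).astype(int);H,S=hsv[...,0],hsv[...,1]
    z=P[...,2]; m=(H>4)&(H<20)&(S>150)&(z>.13)&(z<.26)&(abs(P[...,0]-OX)<.03)&(P[...,1]<OY-.03)
    return np.percentile(P[m],[5,50,95],axis=0).round(4)
E
python3 - <<'E'
from h import *
r.set_gripper(.55)
go([OX,-.037,.30],QY); r.move_linear([OX,-.037,.213],vel=.12); print(r.current_contact_force())
r.move_linear([OX,-.100,.213],vel=.06); print(r.current_contact_force())
r.move_linear([OX,-.095,.213],vel=.05)
r.sleep(.8)
print(fitbeam('side'),fitbeam('wrist')); print(poise(cap('side','s3')),poise(cap('wrist','w3')))
for n in('s3','w3'):
    pass
a=cv2.imread('pics/s3.png')[110:270,240:400]; b=cv2.imread('pics/w3.png'); a=cv2.resize(a,(400,400)); 
cv2.imwrite('pics/c3.png',np.hstack([a,cv2.resize(b,None,fx=.62,fy=1)])); print(r.current_t())
E
```

```text
[-0.5518752   0.71361687 -0.10263423]
[0.71282111 0.55868661 0.16660586]
((np.float64(-0.122), np.float64(43.09845047183741)), 100) ((np.float64(-0.122), np.float64(4124.506118004244)), 5001)
[[ 0.5423 -0.1182  0.1563]
 [ 0.5544 -0.1037  0.1823]
 [ 0.5892 -0.08    0.2228]] [[ 0.5427 -0.105   0.1607]
 [ 0.5571 -0.0889  0.1969]
 [ 0.5832 -0.0748  0.2229]]
17.3917
```

View pics/c3.png

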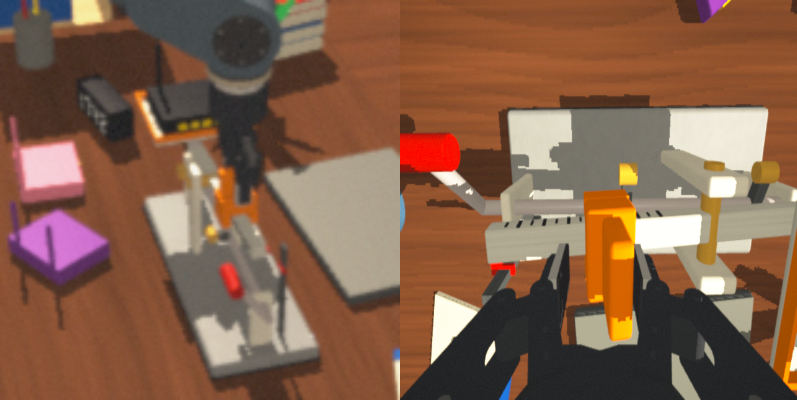

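Both cameras give a tilt of -0.122 with the beam off its stop, so balance is about 53 mm further out.

```bash
python3 - <<'E'
from h import *
r.move_linear([OX,-.158,.206],vel=.06); print(r.current_contact_force())
r.move_linear([OX,-.149,.206],vel=.05); r.sleep(1)
for i in range(2):
    t=fitbeam('side')[0][0],fitbeam('wrist')[0][0]; print(t)
    if abs(np.mean(t))<.006: break
    if np.mean(t)<0 and i==0:
        d=-np.mean(t)/2.3; r.move_linear([OX,-.158-d,.205],vel=.05); r.move_linear([OX,-.149-d,.205],vel=.05); r.sleep(1)
print(r.current_contact_force(),r.current_tool_pos(),r.current_t()); cap('wrist','w4')
print(poise(cap('wrist')))
E
```

```text
[0.68053631 0.71306108 1.00025839]
(np.float64(0.0040000000000000036), np.float64(0.010000000000000009))
(np.float64(0.010000000000000009), np.float64(0.010000000000000009))
[ 0.19218394 -0.14717565 -0.15946681] [ 0.56699896 -0.1489853   0.2060009 ] 20.1333
[[ 0.5431 -0.163   0.1454]
 [ 0.5557 -0.1486  0.1795]
 [ 0.5842 -0.1332  0.2091]]
```

View pics/w4.png

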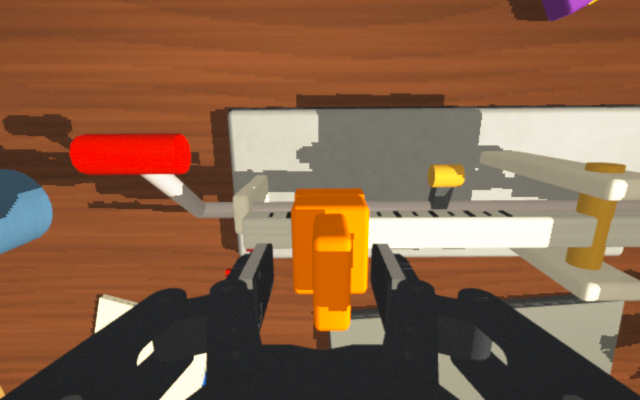

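The poise is off the fingers and the beam is near level, at about +0.01. I'll lift clear and check the slope with a free-intercept line fit.

```bash
cat >> h.py <<'E'
def slope(n):
    t=fitbeam(n)[0][0]; Q=tilt(n); Q=Q[~np.isnan(Q[:,0])]; s=OY-Q[:,1]
    k=abs(Q[:,2]-(.148-t*s))<.008
    for _ in range(6):
        c=np.polyfit(s[k],Q[k,2],1); e=Q[:,2]-np.polyval(c,s); k=abs(e)<.0035
    return -c[0],c[1],k.sum(),s[k].min(),s[k].max()
E
python3 - <<'E'
from h import *
print(np.round(slope('wrist'),4))
r.move_linear([OX,-.149,.30],vel=.15); r.sleep(.7)
for n in('wrist','side','top'): print(n,np.round(slope(n),4))
# tip and index red marks in side view
im=cap('wrist'); P=cloud(im);hsv=cv2.cvtColor(im['pixels'],cv2.COLOR_RGB2HSV).astype(int);H,S=hsv[...,0],hsv[...,1]
m=((H<4)|(H>176))&(S>150)&(abs(P[...,1]-(OY-.215))<.02)&(abs(P[...,2]-.14)<.03)
for nm,lo,hi in(('tip',-.015,.015),('idx',.022,.042)):
    k=m&(P[...,0]-OX>lo)&(P[...,0]-OX<hi); print(nm,k.sum(),np.round(np.nanpercentile(P[k],[5,50,95],axis=0),4).tolist() if k.sum() else '')
print(r.current_t())
E
```

```text
[3.400e-03 1.472e-01 3.907e+03 6.000e-02 2.130e-01]
wrist [2.800e-03 1.471e-01 1.922e+03 6.000e-02 2.130e-01]
side [7.800e-03 1.486e-01 3.700e+01 6.050e-02 2.103e-01]
top [ 1.4958  0.2447 11.      0.0603  0.0673]
tip 10 [[0.581, -0.1951, 0.14], [0.5811, -0.1914, 0.1406], [0.5813, -0.1877, 0.1411]]
idx 150 [[0.595, -0.2098, 0.1389], [0.5972, -0.199, 0.1412], [0.6009, -0.1879, 0.144]]
22.1583
```

The slope is about 0.003 rad, so the poise is at balance. Now I'll push the lever back.

```bash
python3 - <<'E'
from h import *
k=knob(1.2); r.set_gripper(.45); go([k[0],k[1],.30],QX)
r.move_linear([k[0],k[1],k[2]+.010],vel=.1); print(r.current_contact_force())
for a in np.linspace(1.05,0,8):
    k=knob(a); r.move_linear([k[0],k[1],k[2]+.010],vel=.12)
for i in range(14):
    f=r.current_contact_force(); print(i,np.round(f,1),np.round(r.current_tool_pos(),3))
    if i>2 and abs(f[0])>13: break
    r.move_linear([k[0]+.002*(i+1),k[1],k[2]+.010],vel=.03)
r.move_linear([k[0],k[1],k[2]+.010],vel=.05); r.move_linear([k[0],k[1],.32])
r.move_linear([.47,-.20,.38],vel=.2); r.sleep(.5)
im=cap('side','s5'); P=cloud(im); hsv=cv2.cvtColor(im['pixels'],cv2.COLOR_RGB2HSV).astype(int);H,S=hsv[...,0],hsv[...,1]
z=P[...,2]; m=((H<5)|(H>174))&(S>150)&(z>.12)&(abs(P[...,0]-OX)<.1)&(P[...,1]<-.2); print('knob',np.median(P[m],0))
print(poise(im),slope('side')); print(r.current_t())
cv2.imwrite('pics/s5c.png',cv2.cvtColor(cv2.resize(im['pixels'][110:330,220:440],None,fx=2.7,fy=2.7,interpolation=3),cv2.COLOR_RGB2BGR))
E
```

```text
[-0.27504718 -0.24190966 -0.16984111]
0 [ 0.3 -0.3 -0.4] [ 0.618 -0.242  0.178]
1 [-4.5 -0.2 -0.3] [ 0.619 -0.242  0.178]
2 [-2.9 -0.2  0.2] [ 0.622 -0.242  0.178]
3 [-3.7  0.5 -0.5] [ 0.624 -0.242  0.178]
4 [-5.  -0.4  1.3] [ 0.626 -0.242  0.178]
5 [-12.8  -0.1   2.4] [ 0.626 -0.242  0.178]
6 [-21.1   1.1   6.9] [ 0.627 -0.242  0.178]
knob [ 0.61679684 -0.24808727  0.17455242]
[[ 0.5426 -0.1694  0.1437]
 [ 0.5634 -0.1572  0.1739]
 [ 0.5884 -0.1433  0.2083]] (np.float64(-0.0029278722540869483), np.float64(0.1471381115054793), np.int64(37), np.float64(0.06049369557402494), np.float64(0.21202033888690172))
31.7
```

View pics/s5c.png

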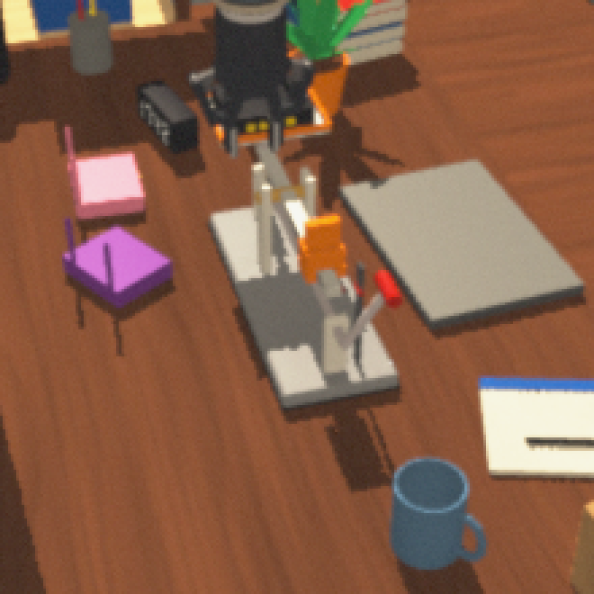

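The lever is back at its arrested end: the knob is at crop (387,288), x 0.617, where it started. The beam is level, the poise (323,250) is at balance, and the router is still on the platform.

```bash
python3 -c "
from cell import r
print(r.hand_in(), r.current_t())"
```

```text
the job is handed in; nothing more can be done
the job is handed in; nothing more can be done
```

The router is weighed and the job handed in at about 32 s: the poise is at balance (tilt about 0.003 rad with my hand off it), the lever is pushed back to its arrested stop, and the router is on its platform; the judge's verdict was not shown.

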